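Crank the autosampler tray round to its needle and clamp it

ROBOT

A 6-joint arm with a two-finger parallel gripper is mounted at the origin on the work surface. World frame = base frame: x ahead of the robot, y to its left, z up, the work surface at z = 0. Lengths are in mm, angles in rad, forces in N, time in s.
With the tool pointing down it reaches from about 275 to 825 mm from the base axis. Payload 4.9 kg.
Tool frame: the origin (TCP) lies at the very end of the fingers, on their centre line; the grasp point (between the pads) lies 19 mm behind it; z points along the fingers, y is the direction in which the jaws open and shut (so a half turn about z gives the same grasp; the last joint's range is limited). The gripper opens to 85 mm and grips with 20 to 120 N. Pads are 22 mm wide; open, the fingers measure 114 mm over their backs; the gripper's body (76 mm by 85 mm) begins 54 mm behind the grasp point. The pads swing forward as they close: fully open they stand 13 mm farther back than shut.
Start: joints at [0.991, 0.326, -0.193, 1.052, 0, 1.437], TCP at [237.146, 496.266, 231.281] pointing down, gripper open.
Joint ranges: [-2.65, 2.65], [-0.97, 1.79], [-1.3, 1.35], [-1.93, 2.1], [-1.47, 1.37], [-3.14, 3.14]. Speed limits (rad/s): [2.57, 2.57, 3.14, 3.14, 3.14, 3.14].

INTERFACE

Orientations are given as [roll, pitch, yaw] about the fixed x, y, z axes, in that order (R = Rz(yaw) Ry(pitch) Rx(roll)).
In Python, from bench import bot, solve_ik, imaging gives the robot as it stands. Calls block until the motion is done:
- bot.move_ptp(position, orientation): joint-space move of the TCP to a pose.
- bot.movel(position, rot=None, max_speed=150, threshold=None): straight line of the TCP; rot=None keeps the orientation; max_speed is the mean speed in mm/s. With threshold (N) it stops when the force on the tool has changed by that much, and returns True; else False.
- bot.move_j(angles): joint-space move.
- bot.grip(opening, effort=None): opening from 0.0 (shut) to 1.0 (fully open); effort is the grip in N (None keeps the last); returns when the fingers have stopped.
- bot.dwell(seconds).
- solve_ik(position, orientation): joint angles nearest the present ones, or None.
- bot.get_state(): the state.
- imaging.capture(name): name is "side" or "top"; returns the picture (480x640x3 uint8, blue, green, red); there is no depth.
- imaging.camera_model(name): a dict with "K" (3x3 intrinsics, pixels), "k1" (the pictures are not rectified: a ray, as slopes to the right and down, at radius r is drawn at 1 + k1 r^2 times it, then the intrinsics apply), "position" and "rotation" of the camera in the world. Camera axes: x right, y up, looking along -z (the intrinsics and any distortion apply to the point x, -y, -z); pixel columns grow to the right and rows downward; lengths in mm; the calibration is good to about 2 mm. A picture is of the moment at which its call begins. camera_model takes no time and is no camera call.
A pose or a line that the arm cannot do raises bot.IKError and nothing moves.
- bot.sign_off(): hands the job in, once; it reports no verdict.
The state is a dict: "t": time; "qpos": joint angles; "joint_velocities": joint speeds; "effort": joint torques, N m; "tcp_pos": TCP position; "orientation": TCP orientation; "contact_force": force on the tool from outside, world axes, zero at the start; "wrist_torque": the same for the moment, N m; "opening": opening from 0.0 (shut) to 1.0 (fully open).
Only numpy, scipy, OpenCV 4.12 (cv2) and the standard library are available. Lean on these libraries where they do the work, as an engineer would, in place of code of your own. Each camera call takes 0.05 s, during which the arm holds its last target. There are 200 camera calls.

TASK

Wind the autosampler's crank, always by its loose black grip sleeve and nothing else, until the one big jar on the tray stands with the middle of its cap right under the sampling needle. Let go, then lock the tray by turning the T-handle clamp screw clockwise until it is hard tight. Leave the other things on the bench where they are.

Things in the scene. Friction and masses are not known exactly. Their poses are not given: they have to be found in the camera images.
- sampler: The beige autosampler, fixed to the bench. Origin on the bench under the middle of its round tray (268 mm across, top 76 mm up, turning about z); x points away from the robot, y to the crank's side. Housing 45 mm high: a disc 300 mm across and a bar across its near side (x -165 to -35, y -255 to +265 mm). Small vials on the tray reach 108 mm above the bench, the big jar 136 mm.
- jar_cap (a point): Middle of the top of the cap of the one big jar on the tray: 35 mm across (the other vials are 23 mm), 60 mm tall, a dark disc 14 mm across at the cap's middle. It stands 95 mm from the tray's axis and turns with the tray.
- needle (a point): Tip of the steel needle that points down from the black block at the end of the sampling arm, 95 mm from the tray's axis, 141 mm above the bench (5 mm above the cap's height). Fixed. The arm (30 mm wide, up to 205 mm above the bench) reaches over the tray from its central column, on the side away from the robot.
- crank_axis (a point): Point on the crank's vertical turning axis, 130 mm above the bench (half the height of the sleeve), at x = -100, y = +200 mm of the sampler.
- crank (a joint): Turn of the drive crank, rad, anticlockwise from above positive, no end stops. The tray turns the same way through a quarter of the crank's angle (4 crank turns = 1 tray turn). It takes about 2 to 3 N at the sleeve and stays where it is left.
- sleeve: The crank's black upright grip sleeve, 28 mm across, 70 mm tall (95 to 165 mm above the bench), spinning freely on its pin 55 mm from the crank's axis; a steel cap 20 mm across reaches 5 mm above it. Origin at its middle. The aluminium crank arm (16 mm wide) passes beneath it, 78 to 91 mm above the bench.
- clamp_axis (a point): Point on the vertical axis of the clamp screw's T-handle, at the middle of its bar, 120 mm above the bench, at x = -100, y = -190 mm of the sampler.
- clamp (a joint): Turn of the clamp screw, rad, grows as it is tightened, clockwise seen from above. Turning takes 0.2 N m (4 N at the bar's end); it comes up hard against its stop 3.4 to 5 rad beyond where it starts (one to two half turns), to be found by feel. It stays where it is left and its bar does not sink.
- bar_a (a point): On the steel T-bar's axis, 48 mm from the screw's axis, 12 mm short of the end. The bar is level, round, 13 mm thick and 133 mm long in all, its axis 120 mm above the bench, with a hub 26 mm across in its middle; below it 68 mm of free height over the housing.
- bar_b (a point): The same point on the bar's other end.
- cap_jar: Bystander: closed glass jar with a cream lid, 54 mm across, 62 mm tall. Origin at the centre of its underside.
- tip_box: Bystander: closed grey plastic box, 62 x 95 x 42 mm tall. Origin at the centre of its underside.
- driver: Bystander: screwdriver 170 mm long, lying on the bench. Origin at its middle, on its underside.
- solvent: Bystander: amber bottle 72 mm across, 170 mm tall. Origin at the centre of its underside.
- beaker: Bystander: glass beaker 76 mm across, 95 mm tall. Origin at the centre of its underside.
- vial_tray: Bystander: open divided white tray, 150 x 100 x 35 mm tall. Origin at the centre of its underside.
- wash: Bystander: white plastic bottle 64 mm across, 150 mm tall. Origin at the centre of its underside.

How it is judged (in metres and radians):
On the way, in this order (a step that is already met when the one before it is completed fails the run):
1. the jar's cap is under the needle (within 7 mm), the crank still and its sleeve let go (horizontal distance between jar_cap and needle below 0.007 m and velocity of joint crank between -0.1 and 0.1 rad/s and contact force between the fingers and sleeve below 0.05 N), for 0.2 s.
2. the clamp screw is tight (within 0.12 rad of its stop) (value of joint clamp above 7.88 rad), for 0.1 s.
At the end, for the whole second after the job is handed in: The middle of the big jar's cap is within 7 mm (seen from above) of the needle, the crank is still and its sleeve let go, and the clamp screw is within 0.12 rad of its hard stop (all of step 1 and value of joint clamp above 7.88 rad); the robot touches nothing.
It fails at once if the crank is turned (faster than 0.8 rad/s) while the fingers are not on its sleeve ((velocity of joint crank above 0.8 rad/s or velocity of joint crank below -0.8 rad/s) and contact force between the fingers and sleeve below 0.05 N).
It fails at once if another thing on the bench is pushed more than 30 mm (distance of any of cap_jar, tip_box, driver, solvent, beaker, vial_tray, wash from where it was at the start of the episode above 0.03 m).
It also fails if it takes over 72 s, if anything falls off the work surface, if the arm or the gripper's body presses on something with over 40 N, if the wrist force passes 120 N, or if a joint passes its speed limit or range.

## Working session

There is one attempt and no reset: what is moved stays moved. The work goes in short steps, each a Python script; the robot and the scene stay as the last script left them, time stands still between calls to the robot, and variables do not carry over. Pictures are saved under pics/ and viewed, about 8 in all and at most 12, crops included, and the job is handed in when it is done.

```bash
mkdir -p pics; ls; cat > h.py <<'E'
import numpy as np, cv2
from bench import bot, solve_ik, imaging
def ray(cam,uv):
    m=imaging.camera_model(cam);K=np.array(m["K"],float);k=m["k1"]
    d=np.linalg.inv(K)@[uv[0],uv[1],1.];p=d[:2].copy()
    for _ in range(30): p=d[:2]/(1+k*(p@p))
    return np.array(m["position"],float),np.array(m["rotation"])@[p[0],-p[1],-1.]
def at_z(cam,uv,z):
    o,d=ray(cam,uv);return o+d*(z-o[2])/d[2]
def proj(cam,P):
    m=imaging.camera_model(cam);c=np.array(m["rotation"]).T@(np.array(P,float)-m["position"])
    p=np.array([c[0],-c[1]])/-c[2];p=p*(1+m["k1"]*(p@p));K=np.array(m["K"]);return (K@[p[0],p[1],1])[:2]
E
python3 - <<'E'
from h import *
for c in("top","side"):
    cv2.imwrite(f"pics/{c}0.png",imaging.capture(c));print(c,imaging.camera_model(c))
print(bot.get_state())
E
```

```text
pics
top {'K': array([[514.53512375,   0.        , 319.21602174],
       [  0.        , 514.53512375, 245.50497882],
       [  0.        ,   0.        ,   1.        ]]), 'k1': 0.0080245046938895, 'position': array([ 405.23875562,    3.68219798, 1212.70658634]), 'rotation': array([ 0.15645979, -0.01259917, -1.59398   ])}
side {'K': array([[548.9472851 ,   0.        , 316.43877651],
       [  0.        , 548.9472851 , 234.00404732],
       [  0.        ,   0.        ,   1.        ]]), 'k1': -0.04745262841703908, 'position': array([ 558.95199591, -737.58229063,  886.380412  ]), 'rotation': array([ 0.77465243,  0.00086972, -0.01037299])}
{'t': 0.1, 'qpos': array([ 9.90791018e-01,  3.26844902e-01, -1.93439593e-01,  1.05201570e+00,
        3.12287203e-06,  1.43661873e+00]), 'joint_velocities': array([-6.48054564e-04, -8.01691012e-04,  4.16946580e-03,  4.86110714e-04,
       -3.47441711e-06, -3.95913608e-05]), 'effort': array([-7.37067512e-04, -4.44237936e+01,  2.63039267e+01,  7.81068258e-03,
       -2.13009507e-04, -3.36020982e-06]), 'tcp_pos': array([236.86332786, 495.82758306, 230.61049456]), 'orientation': array([-3.14010272e+00, -2.04275799e-04,  2.69576479e+00]), 'contact_force': array([-0.14743733,  0.63003993,  0.46640272]), 'wrist_torque': array([-0.0098072 , -0.0193013 ,  0.02681454]), 'opening': 1.0001997819742787}
```

```bash
sed -i 's/^import numpy.*/&\nfrom scipy.spatial.transform import Rotation as Ro/; s/np.array(m\["rotation"\])/Ro.from_euler("xyz",m["rotation"]).as_matrix()/' h.py; python3 -c "
from h import *
print(proj('top',[237,496,231]),proj('side',[237,496,231]), proj('top',[405,0,0]))"
```

```text
[ 42.98788434 427.26786142] [179.4882406   61.65121814] [314.23546523 326.75542354]
```

View pics/top0.png

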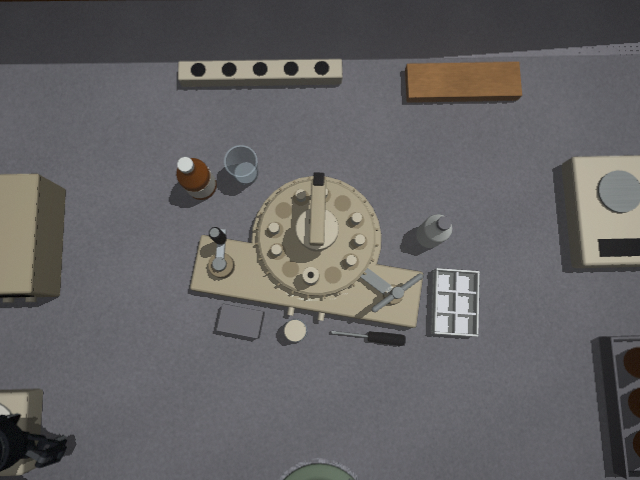

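View pics/side0.png

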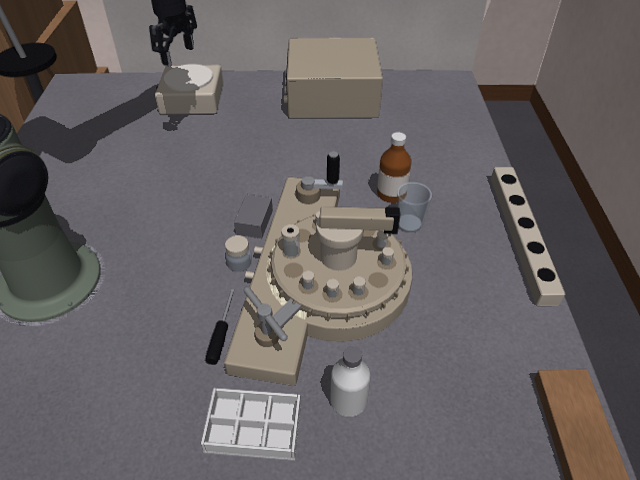

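```bash
python3 -c "
import cv2
a=cv2.imread('pics/top0.png')[165:330,190:430];cv2.imwrite('pics/topc.png',cv2.resize(a,(800,550),interpolation=cv2.INTER_CUBIC))
a=cv2.imread('pics/side0.png')[145:385,220:420];cv2.imwrite('pics/sidec.png',cv2.resize(a,(500,600),interpolation=cv2.INTER_CUBIC))"
```

```text
(no output)
```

View pics/topc.png

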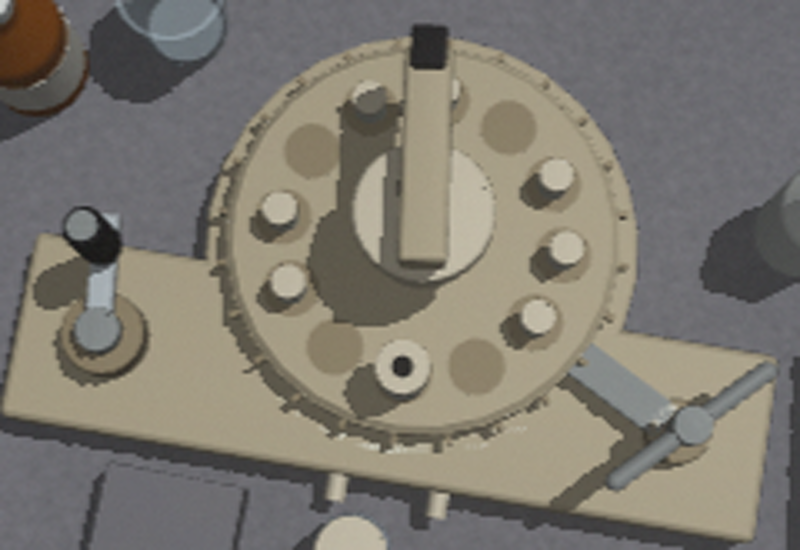

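View pics/sidec.png

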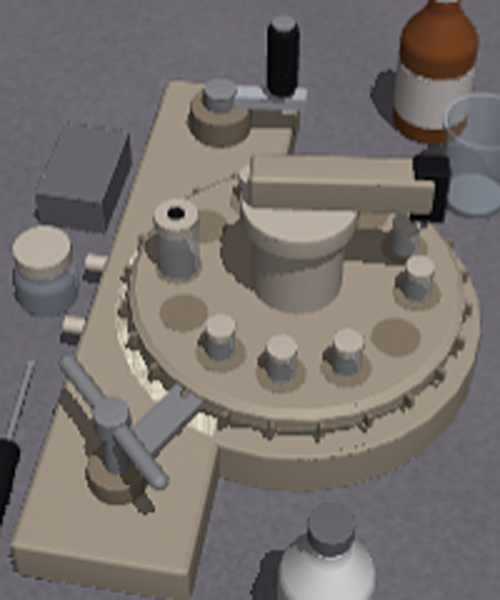

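```bash
cat > fit.py <<'E'
from h import *
from scipy.optimize import least_squares
T=lambda x,y:np.array([190+x*.3,165+y*.3]); S=lambda x,y:np.array([220+x*.4,145+y*.4])
cor=[(-35,265,45),(-165,265,45),(-35,-255,45),(-165,-255,45)]
obs=[("top",T(*p),c) for p,c in zip([(40,237),(5,412),(777,357),(753,540)],cor)]+\
    [("side",S(*p),c) for p,c in zip([(300,110),(170,83),(190,570),(12,543)],cor)]
def W(p,c): a=p[2];return np.array([p[0]+np.cos(a)*c[0]-np.sin(a)*c[1],p[1]+np.sin(a)*c[0]+np.cos(a)*c[1],c[2]])
def res(p): return np.concatenate([proj(n,W(p,c))-o for n,o,c in obs])
if __name__=="__main__":
    f=least_squares(res,[450,0,0],loss="soft_l1");p=f.x;print("pose",p);print(res(p).reshape(-1,2).round(1))
    for i in (0,4): q=least_squares(lambda p:res(p)[2*i:2*i+8],p).x;print("single",q)
    O=p[:2]
    j=at_z("top",T(402,366),136)[:2]-O;j2=at_z("side",S(177,213),136)[:2]-O
    for v in(j,j2):print("jar",v,np.hypot(*v),np.degrees(np.arctan2(v[1],v[0])))
    for z,uv in((205,(423,262)),(205,(431,27))):v=at_z("top",T(*uv),z)[:2]-O;print("arm",v,np.hypot(*v),np.degrees(np.arctan2(v[1],v[0])))
    ca=W(p,(-100,200,130));cl=W(p,(-100,-190,120));print("crank",ca,"clamp",cl)
    for cam,uv in(("top",T(82,223)),("side",S(284,20))):v=(at_z(cam,uv,170)-ca)[:2];print("sleeve",v,np.hypot(*v),np.degrees(np.arctan2(v[1],v[0])))
    for cam,uvs in(("top",(T(612,482),T(773,370))),("side",(S(66,362),S(160,481)))):
        for uv in uvs:v=(at_z(cam,uv,120)-cl)[:2];print("bar",v,np.hypot(*v),np.degrees(np.arctan2(v[1],v[0])))
    for n,uv,z in(("capjar",(350,545),62),):print(n,at_z("top",T(*uv),z))
    for n,uv,z in(("tipbox",(241,321),42),("driverend",(405,338),15),("drivertip",(331,332),8),("solvent",(186,164),170),("beaker",(241,158),95),("wash",(440,223),150)):print(n,at_z("top",uv,z))
E
python3 fit.py
```

```text
pose [ 6.09619191e+02 -9.20792372e+00 -1.88545478e-01]
[[-1.8 -3.5]
 [-2.9 -0.2]
 [ 0.8 -2.1]
 [ 0.3 -0.2]
 [ 0.3 -7.1]
 [-1.4 -2.5]
 [-0.4  2.2]
 [-2.   1.1]]
single [ 6.06308609e+02 -1.11579112e+01 -1.87586247e-01]
single [ 6.11646565e+02 -1.07973801e+01 -1.91762816e-01]
jar [-96.73593807  14.9177097 ] 97.87941447034443 171.23343890049426
jar [-92.97480232  16.82362242] 94.48464498240408 169.743412532335
arm [-41.8176766    1.01664888] 41.830032885133704 178.60733013883709
arm [102.83617188  -7.10424341] 103.0812714370802 -3.9518923130340697
crank [548.87747125 205.99069029 130.        ] clamp [ 475.77963527 -177.09768903  120.        ]
sleeve [53.35325868 -5.03307428] 53.59013013780114 -5.38904351120143
sleeve [55.90621014 -0.67346724] 55.91026640978442 -0.6901731276022313
bar [-37.89494342  51.40560185] 63.86362531519964 126.39672528057072
bar [ 30.94485992 -54.63541214] 62.79022706908584 -60.47329040964702
bar [-35.74852793  52.07744601] 63.16658635359967 124.4676251343482
bar [ 34.21776419 -48.84317797] 59.636494034295524 -54.98630399937279
capjar [402.19953835  42.69580425  62.        ]
tipbox [421.61847021 164.31601997  42.        ]
driverend [ 374.73578111 -207.68257549   15.        ]
drivertip [392.14882179 -38.42075405   8.        ]
solvent [748.17586052 261.85652529 170.        ]
beaker [784.59717018 157.19622818  95.        ]
wash [ 615.2156437  -269.64397156  150.        ]
```

```bash
cat > fit2.py <<'E'
from fit import *
o8=[o for i,o in enumerate(obs) if i!=4]
# params: x,y,yaw, jar, sleeve, bar (world angles), crank hub z, needle angle, camera shifts px (4)
def pts(p):
    O=p[:2];pol=lambda r,a,c,z:np.array([c[0]+r*np.cos(a),c[1]+r*np.sin(a),z])
    ca=W(p,(-100,200,0));cl=W(p,(-100,-190,0))
    L=[(n,o,W(p,c),1.5) for n,o,c in o8]
    j=pol(95,p[3],O,136);s=pol(55,p[4],ca,170);h=np.array([ca[0],ca[1],p[6]])
    b1=pol(66.5,p[5],cl,120);b2=pol(66.5,p[5]+np.pi,cl,120)
    L+=[("top",T(402,366),j,.5),("side",S(177,213),j,.5),("top",T(82,223),s,.6),("side",S(284,20),s,.6),
        ("top",T(98,330),h,.8),("side",S(220,92),h,.8),("top",T(612,482),b1,1),("top",T(773,370),b2,1),("side",S(66,362),b1,1),("side",S(160,481),b2,1)]
    return L
def r2(p):
    sh={"top":p[8:10],"side":p[10:12]}
    r=[(proj(n,w)+sh[n]-o)/s for n,o,w,s in pts(p)]
    e=p[:2]+95*np.array([np.cos(p[7]),np.sin(p[7])])
    ax=[]
    for uv in((423,262),(431,27)):
        q=at_z("top",T(*uv)-p[8:10],205)[:2]-p[:2];ax.append((-np.sin(p[7])*q[0]+np.cos(p[7])*q[1])/1.5)
    return np.concatenate(r+[ax,p[8:12]/1.])
f=least_squares(r2,[609,-9,-.188,2.97,0,2.2,100,-.06,0,0,0,0],loss="soft_l1");p=f.x
if __name__=="__main__":
    sd=np.sqrt(np.diag(np.linalg.inv(f.jac.T@f.jac)))
    print(p.round(3));print(sd.round(3));print(r2(p)[:-6].reshape(-1,2).round(1).tolist(),r2(p)[-6:].round(1))
    print("crank",W(p,(-100,200,130)),"clamp",W(p,(-100,-190,120)),"turn deg",np.degrees(p[7]-p[3]))
E
python3 fit2.py
```

```text
Traceback (most recent call last):
  File "fit2.py", line 21, in <module>
    f=least_squares(r2,[609,-9,-.188,2.97,0,2.2,100,-.06,0,0,0,0],loss="soft_l1");p=f.x
  File "fit2.py", line 15, in r2
    r=[(proj(n,w)+sh[n]-o)/s for n,o,w,s in pts(p)]
        ~~~~^^^^^
  File "h.py", line 12, in proj
    m=imaging.camera_model(cam);c=Ro.from_euler("xyz",m["rotation"]).as_matrix().T@(np.array(P,float)-m["position"])
ValueError: time passes only in moves, steps and waits
```

```bash
sed -i 's/imaging.camera_model(cam)/CM[cam]/' h.py; sed -i '/^from bench/a CM={c:imaging.camera_model(c) for c in("top","side")}' h.py; python3 fit2.py
```

```text
[ 6.08884e+02 -8.63800e+00 -1.91000e-01  2.97500e+00 -6.70000e-02
  2.14600e+00  8.81540e+01 -5.70000e-02  8.03000e-01  9.04000e-01
  5.92000e-01 -3.23000e-01]
[1.984 2.163 0.003 0.013 0.027 0.021 2.683 0.014 1.006 0.961 0.996 0.764]
[[-0.8, -1.7], [-1.6, 0.5], [0.8, -0.5], [0.4, 0.8], [-0.6, -2.0], [-0.4, 1.0], [-1.4, 0.2], [0.2, -0.4], [-0.3, -0.3], [-0.3, 0.5], [0.0, 0.6], [0.2, -0.4], [0.5, -0.0], [-1.7, 0.7], [0.8, -1.0], [-0.1, -2.3], [1.0, 2.8]] [-0.2 -0.1  0.8  0.9  0.6 -0.3]
crank [548.60662882 206.69091666 130.        ] clamp [ 474.68185445 -176.23874755  120.        ] turn deg -173.6970437572685
```

```bash
cat > w.py <<'E'
from h import *
D=[np.pi,0,np.pi/2]; C=np.array([548.6,206.7]); Z=119
def st(tag=""):
    s=bot.get_state();f=s["contact_force"];v=s["tcp_pos"][:2]-C
    print(tag,"t%.2f"%s["t"],"tcp",s["tcp_pos"].round(1),"f",f.round(1),"r%.1f a%.3f"%(np.hypot(*v),np.arctan2(v[1],v[0])),"op%.3f"%s["opening"]);return s
def P(a,r=55,c=None):
    c=C if c is None else c;return [c[0]+r*np.cos(a),c[1]+r*np.sin(a),Z]
E
python3 - <<'E'
from w import *
p=P(-.067)
bot.move_ptp([p[0],p[1],240],D);st("above")
bot.movel(p,max_speed=120,threshold=8) and print("TOUCH");st("down")
cv2.imwrite("pics/s1.png",imaging.capture("side"))
bot.grip(0.0,30);st("grip")
for a in(-.067-.2,-.067-.4):
    bot.movel(P(a),max_speed=60);st("w")
E
```

```text
above t1.82 tcp [602.8 204.2 240.1] f [ 0.5  1.1 -0.2] r54.3 a-0.047 op0.998
down t2.98 tcp [604.1 203.2 119.9] f [-0.2  0.4 -0.5] r55.6 a-0.062 op1.001
grip t3.58 tcp [603.3 203.  119.3] f [-1.3 -0.6  2.4] r54.8 a-0.067 op0.316
w t3.92 tcp [601.2 191.4 119.3] f [-3.7 -0.4  5.9] r54.8 a-0.284 op0.321
w t4.25 tcp [596.9 181.  119.2] f [-3.4  1.8  5.8] r54.7 a-0.488 op0.319
```

```bash
python3 - <<'E'
from w import *
a0=-.067;n=0
for k,a in enumerate(np.arange(a0-.65,a0-9.1,-.25)):
    bot.movel(P(a),max_speed=100)
    if k%4==0: s=st("k%d a%.2f"%(k,a))
    if np.linalg.norm(bot.get_state()["contact_force"])>30: st("FORCE");break
    if k in(6,14,22,30):
        for c in("top","side"): cv2.imwrite(f"pics/{c}_k{k}.png",imaging.capture(c))
        st("PIC k%d"%k)
st("end")
E
```

```text
k0 a-0.72 t4.53 tcp [588.8 169.6 119.2] f [-3.9  1.4  6.5] r54.7 a-0.745 op0.324
k4 a-1.72 t5.67 tcp [540.3 152.6 119.3] f [-2.2  5.5  3.7] r54.8 a-1.723 op0.321
PIC k6 t6.33 tcp [515.7 162.8 119.2] f [0.1 3.3 5.9] r54.9 a-2.214 op0.316
k8 a-2.72 t6.90 tcp [498.3 184.2 119.2] f [-1.2  1.7  6.6] r55.1 a-2.721 op0.317
k12 a-3.72 t8.03 tcp [502.5 237.3 119.2] f [-1.1  3.5  7. ] r55.4 a2.556 op0.319
PIC k14 t8.70 tcp [522.9 255.7 119.3] f [0.2 5.  5.4] r55.4 a2.054 op0.318
k16 a-4.72 t9.27 tcp [549.9 262.  119.3] f [2.8 4.2 4.9] r55.3 a1.547 op0.321
k20 a-5.72 t10.40 tcp [595.8 234.9 119.3] f [ 3.4 -0.7  5.9] r55.0 a0.538 op0.320
PIC k22 t11.07 tcp [603.3 208.4 119.2] f [ 2.3 -2.3  7. ] r54.8 a0.032 op0.316
k24 a-6.72 t11.63 tcp [597.2 181.6 119.2] f [-1.8 -1.9  8.8] r54.7 a-0.477 op0.318
k28 a-7.72 t12.77 tcp [553.8 152.2 119.2] f [-2.   2.4 10.1] r54.7 a-1.476 op0.319
PIC k30 t13.43 tcp [527.7 156.  119.2] f [-0.7  5.2  8.8] r54.9 a-1.962 op0.316
k32 a-8.72 t14.00 tcp [506.  171.8 119.2] f [1.5 4.1 5.5] r55.0 a-2.454 op0.318
end t14.28 tcp [498.8 183.  119.2] f [2.5 3.3 6.1] r55.2 a-2.697 op0.314
```

```bash
cat > mos.py <<'E'
from fit2 import *
rows=[]
for cam in("top","side"):
    sh=p[8:10] if cam=="top" else p[10:12];row=[]
    for k in(6,14,22,30):
        im=cv2.imread(f"pics/{cam}_k{k}.png");a=p[3]-(.65+.25*k)/4
        u=proj(cam,[p[0]+95*np.cos(a),p[1]+95*np.sin(a),136])+sh
        c=np.rint(u).astype(int);x,y=c
        g=cv2.cvtColor(im,6)[y-5:y+6,x-5:x+6].astype(float);w=np.clip(75-g,0,None);Y,X=np.mgrid[-5:6,-5:6]
        m=c+np.array([(w*X).sum(),(w*Y).sum()])/max(w.sum(),1);v=at_z(cam,m-sh,136)[:2]-p[:2]
        print(cam,k,"pred",u.round(1),"meas",m.round(1),"r %.1f ang err deg %.2f"%(np.hypot(*v),np.degrees((np.arctan2(v[1],v[0])-a+np.pi)%(2*np.pi)-np.pi)),int(g.min()))
        t=cv2.resize(im[y-15:y+16,x-15:x+16],(200,200),interpolation=cv2.INTER_CUBIC);row.append(t)
    rows.append(np.hstack(row))
im=cv2.imread("pics/side_k30.png");u=proj("side",[p[0]+95*np.cos(p[7]),p[1]+95*np.sin(p[7]),141])+p[10:12];print("needle pred",u)
x,y=np.rint(u).astype(int);A=cv2.resize(im[y-30:y+10,x-40:x+40],(400,200),interpolation=cv2.INTER_CUBIC)
im=cv2.imread("pics/top_k30.png");u=proj("top",[p[0]+95*np.cos(p[7]),p[1]+95*np.sin(p[7]),205])+p[8:10]
print("blockpred",u);x,y=np.rint(u).astype(int);B=cv2.resize(im[y-15:y+25,x-40:x+40],(400,200),interpolation=cv2.INTER_CUBIC)
rows.append(np.hstack([A,B]));cv2.imwrite("pics/mos.png",np.vstack(rows))
E
python3 mos.py
```

```text
top 6 pred [288.8 265. ] meas [288.1 265.1] r 96.0 ang err deg -0.66 45
top 14 pred [275.7 247.3] meas [274.9 247.3] r 96.4 ang err deg -0.39 43
top 22 pred [272.9 225.7] meas [272.  225.3] r 96.9 ang err deg -0.43 42
top 30 pred [280.9 205.6] meas [280.  205.3] r 97.0 ang err deg 0.35 42
side 6 pred [301.9 213.6] meas [301.  213.5] r 96.6 ang err deg 0.55 6
side 14 pred [321.  204.2] meas [320.1 204. ] r 96.3 ang err deg 0.85 5
side 22 pred [344.  202.2] meas [343.4 202. ] r 95.5 ang err deg 0.75 4
side 30 pred [366.1 207.9] meas [365.8 206.4] r 98.6 ang err deg 1.74 32
needle pred [389.78413987 235.34118812]
blockpred [319.07927466 178.18730281]
```

View pics/mos.png

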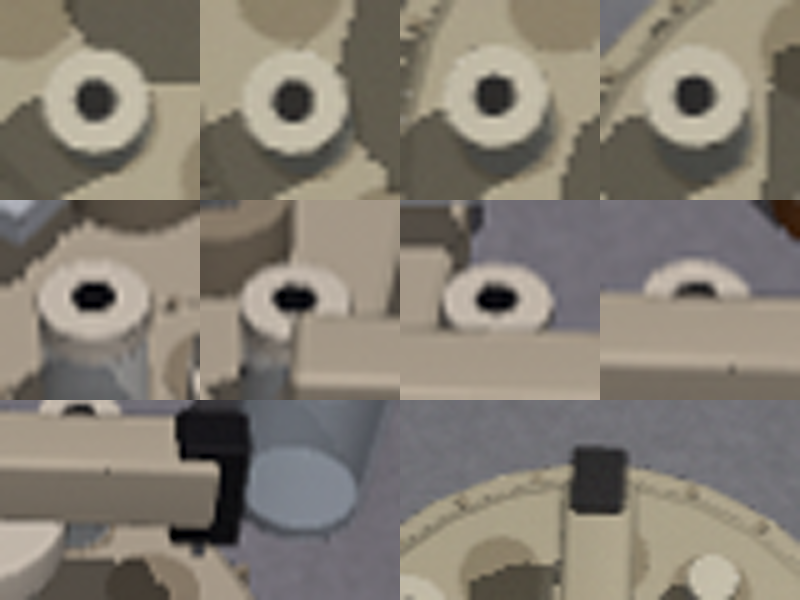

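```bash
python3 - <<'E'
from fit2 import *
M={"top":[(T(402,366),0),((288.1,265.1),2.15),((274.9,247.3),4.15),((272,225.3),6.15),((280,205.3),8.15)],
"side":[(S(177,213),0),((301,213.5),2.15),((320.1,204),4.15),((343.4,202),6.15)]}
for cam in M:
    q=np.array([at_z(cam,m,136)[:2] for m,_ in M[cam]]);d=np.array([d for _,d in M[cam]])/4
    F=lambda v:(np.c_[v[0]+95*np.cos(v[2]-d),v[1]+95*np.sin(v[2]-d)]-q).ravel()
    s=least_squares(F,[609,-9,2.97]).x;print(cam,s,F(s).round(1))
    if cam=="side": n=at_z(cam,(389.6,234.6),141)[:2]-s[:2];print("needle",n,np.hypot(*n))
    else:
        l,e=[at_z(cam,T(*u),205)[:2]-s[:2] for u in((423,262),(431,27))];n=e;print("ends",l,e)
        dd=e-l;print("arm dir",np.arctan2(dd[1],dd[0]))
    na=np.arctan2(n[1],n[0]);print("needle ang",na,"crank delta",4*(na-s[2]))
E
```

```text
top [607.41701287  -8.78154125   2.97941314] [ 0.8  0.8  0.3 -0.2  0.1 -0.2 -0.8 -0.3 -0.4 -0.1]
ends [-39.61549838   0.59026641] [105.0383501   -7.53062587]
arm dir -0.0560813063611988
needle ang -0.0715716016324459 crank delta -12.203938948438145
side [609.80270567  -6.80722365   2.98823596] [-0.7  0.1  0.7 -0.4  0.4 -0.2 -0.4  0.5]
needle [94.9941335  -4.41977886] 95.09689713352601
needle ang -0.04649333173137411 crank delta -12.138917168558233
```

```bash
python3 - <<'E'
from w import *
e=-.067-12.16
for a in np.linspace(-.067-8.9,e,14)[1:]:
    bot.movel(P(a),max_speed=90)
    if np.linalg.norm(bot.get_state()["contact_force"])>30: st("FORCE");break
bot.dwell(.4);st("end")
bot.grip(.55);bot.dwell(.3);st("rel");bot.grip(1.0)
p=P(e);bot.movel([p[0],p[1],250],max_speed=150)
bot.move_ptp([429,100,260],D);st("away")
for c in("top","side"): cv2.imwrite(f"pics/{c}_fin.png",imaging.capture(c))
a=cv2.imread('pics/top_fin.png')[165:330,190:430];A=cv2.resize(a,(436,300),interpolation=2)
b=cv2.imread('pics/side_fin.png');B=cv2.resize(b[145:345,250:430],(270,300),interpolation=2);E=cv2.resize(b[205:255,365:415],(600,600)[:1]+(300,),interpolation=2)
E=cv2.resize(b[205:255,365:415],(300,300),interpolation=2)
cv2.imwrite("pics/fin.png",np.vstack([np.hstack([A,B]),np.hstack([E,np.zeros((300,406,3),np.uint8)])]))
E
```

```text
end t18.58 tcp [600.8 223.5 119.3] f [ 3.5 -0.4  5.8] r54.8 a0.312 op0.312
rel t19.21 tcp [600.3 225.  118.8] f [ 0.2 -0.3  0.7] r54.8 a0.340 op0.551
away t21.56 tcp [430.2 100.2 260.1] f [0.2 0.4 0.5] r159.3 a-2.409 op0.998
```

View pics/fin.png

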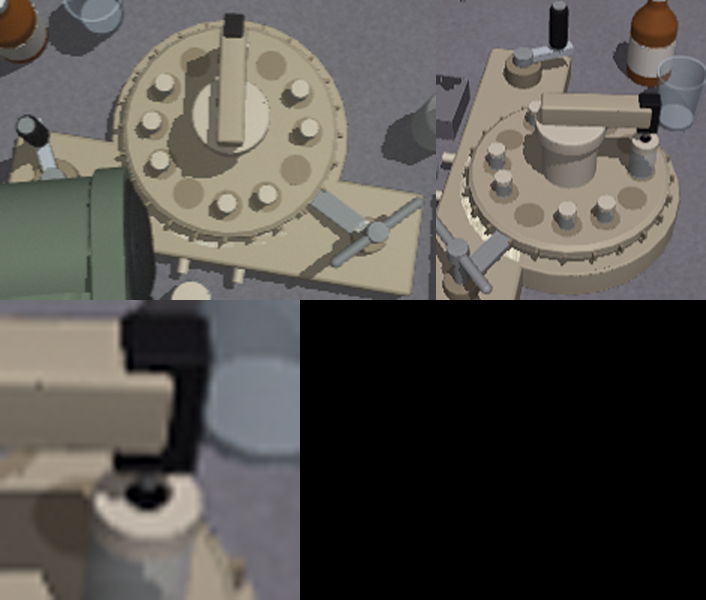

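```bash
cat > cl.py <<'E'
from w import *
K=np.array([474.7,-176.2]);R=52;ZC=102
def Q(a,z=ZC): return [K[0]+R*np.cos(a),K[1]+R*np.sin(a),z]
def ft(a):
    f=bot.get_state()["contact_force"];return f[0]*-np.sin(a)+f[1]*np.cos(a), f   # CCW-ward push-back, i.e. resistance to CW
E
python3 - <<'E'
from cl import *
bot.grip(0.0,40);a=2.146+.8
bot.move_ptp(Q(a,240),D);st("above")
if bot.movel(Q(a),max_speed=130,threshold=8): st("TOUCH")
else:
  s=2.146+.8;hit=0
  while s-a<6.2:
    a-=.15;r=bot.movel(Q(a),max_speed=70,threshold=18);t,f=ft(a);v=bot.get_state()["tcp_pos"][:2]-K
    print("a%.2f act %.2f r%.1f ft %.1f f %s %s"%(a,np.arctan2(v[1],v[0]),np.hypot(*v),t,f.round(0),"STOP" if r else ""))
    if t>15: hit=1;break
    if np.linalg.norm(f)>35: print("odd");break
  st("end")
E
```

```text
above t23.47 tcp [ 423.8 -165.4  240.1] f [0.8 0.1 0.1] r392.5 a-1.894 op0.000
a2.80 act 2.79 r51.8 ft -0.4 f [0. 0. 0.] 
a2.65 act 2.64 r52.1 ft 0.9 f [-0. -1.  0.] 
a2.50 act 2.50 r51.9 ft 2.1 f [-1. -2.  0.] 
a2.35 act 2.34 r52.2 ft 1.3 f [-1. -1.  0.] 
a2.20 act 2.19 r52.3 ft 1.7 f [-2. -1.  0.] 
a2.05 act 2.04 r52.3 ft 1.4 f [-1. -0.  0.] 
a1.90 act 1.89 r52.3 ft 1.2 f [-1. -1. -1.] 
a1.75 act 1.75 r52.3 ft 1.6 f [-2.  0. -1.] 
a1.60 act 1.59 r52.2 ft 1.2 f [-1. -1. -1.] 
a1.45 act 1.44 r52.1 ft 0.4 f [-0.  1. -1.] 
a1.30 act 1.29 r52.1 ft 2.4 f [-2.  1. -1.] 
a1.15 act 1.14 r52.1 ft 1.5 f [-1.  1.  0.] 
a1.00 act 0.99 r52.1 ft 1.3 f [-1.  1.  0.] 
a0.85 act 0.84 r52.2 ft 1.7 f [-1.  1. -1.] 
a0.70 act 0.69 r52.2 ft 1.7 f [-1.  1. -1.] 
a0.55 act 0.54 r52.3 ft 1.6 f [-1.  1. -1.] 
a0.40 act 0.38 r52.3 ft 1.4 f [-1.  1.  0.] 
a0.25 act 0.24 r52.2 ft 1.2 f [-1.  1. -0.] 
a0.10 act 0.09 r52.2 ft 1.1 f [-0.  1.  0.] 
a-0.05 act -0.06 r52.3 ft 1.1 f [-0.  1.  1.] 
a-0.20 act -0.21 r52.2 ft 1.1 f [-0.  1. -1.] 
a-0.35 act -0.36 r52.2 ft 2.3 f [-1.  3.  0.] 
a-0.50 act -0.51 r52.4 ft 2
[... 328 characters left out ...]
0. -3.] 
a-1.70 act -1.50 r53.3 ft 4.0 f [ 4. -1. -1.] STOP
a-1.85 act -1.50 r53.5 ft 4.5 f [ 5.  1. -0.] STOP
a-2.00 act -1.50 r53.6 ft 4.0 f [ 5.  0. -1.] STOP
a-2.15 act -1.50 r53.6 ft 3.9 f [ 4. -1. -0.] STOP
a-2.30 act -1.49 r53.5 ft 3.2 f [ 4. -1.  1.] STOP
a-2.45 act -1.49 r53.4 ft 1.9 f [ 3. -0. -0.] STOP
a-2.60 act -1.49 r53.2 ft 2.7 f [ 4. -1. -0.] STOP
a-2.75 act -1.49 r52.9 ft 1.3 f [ 3. -0.  1.] STOP
a-2.90 act -1.49 r52.1 ft 2.0 f [ 3. -1.  1.] STOP
a-3.05 act -1.48 r51.3 ft 1.2 f [ 4. -1.  2.] STOP
a-3.20 act -1.48 r49.4 ft -0.7 f [3. 1. 2.] STOP
a-3.35 act -1.47 r46.7 ft -0.1 f [ 2. -0.  2.] STOP
end t36.13 tcp [ 479.5 -222.7  117.3] f [ 1.8 -0.3  1.6] r434.9 a-1.730 op-0.003
```

```bash
python3 - <<'E'
from cl import *
bot.movel(Q(-1.30,117),max_speed=60);bot.movel(Q(-1.30),max_speed=60)
for th in(20,28):
    print(bot.movel(Q(-1.70),max_speed=50,threshold=th));v=bot.get_state()["tcp_pos"][:2]-K;print(np.arctan2(v[1],v[0]),bot.get_state()["contact_force"])
bot.movel(Q(-1.1),max_speed=80);bot.movel(Q(-1.1,260),max_speed=150)
bot.move_ptp([300,-330,300],D);st("away")
for c in("top","side"): cv2.imwrite(f"pics/{c}_z.png",imaging.capture(c))
a=cv2.imread('pics/top_z.png')[150:345,170:490];A=cv2.resize(a,(640,390),interpolation=2)
b=cv2.imread('pics/side_z.png');E=cv2.resize(b[205:255,365:415],(200,200),interpolation=2);G=cv2.resize(b[250:350,220:340],(240,200),interpolation=2)
cv2.imwrite("pics/z.png",np.vstack([A,np.hstack([E,G,np.zeros((200,200,3),np.uint8)])]))
E
```

```text
True
-1.4292722785717753 [ 3.11722394 -0.07514401  1.25918551]
True
-1.449473359486935 [ 2.69638832 -0.11456993  0.93194843]
away t39.93 tcp [ 300.5 -329.7  299.5] f [ 1.3  0.1 -0.2] r591.0 a-2.004 op0.000
```

View pics/z.png

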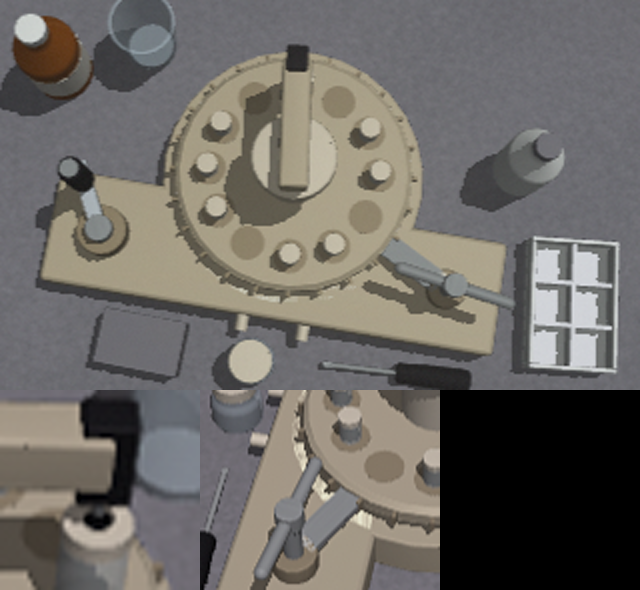

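```bash
python3 - <<'E'
from cl import *
bot.move_ptp(Q(-1.1,200),D);bot.movel(Q(-1.1),max_speed=120);bot.movel(Q(-1.35),max_speed=40)
for tg,th in((-1.6,30),(-1.65,30),(-1.7,35)):
    r=bot.movel(Q(tg),max_speed=15,threshold=th);v=bot.get_state()["tcp_pos"][:2]-K;print(r,"%.3f r%.1f"%(np.arctan2(v[1],v[0]),np.hypot(*v)),bot.get_state()["contact_force"].round(1))
    if bot.get_state()["t"]>58:break
a=-1.1
bot.movel(Q(a),max_speed=80);bot.movel(Q(a,230),max_speed=150);st("up")
cv2.imwrite("pics/top_e.png",imaging.capture("top"))
d=cv2.absdiff(cv2.imread("pics/side_z.png"),imaging.capture("side"))
print("side diff at jar",d[205:260,365:415].max(),"handle",d[275:340,245:290].max())
E
```

```text
False -1.511 r52.4 [12.1  1.4 -5.2]
False -1.520 r52.7 [16.9  1.7 -7.4]
False -1.527 r53.1 [ 22.9   1.2 -10.5]
up t45.65 tcp [ 497.6 -222.2  229.1] f [ 0.1  0.4 -1. ] r432.0 a-1.689 op0.002
side diff at jar 20 handle 224
```

```bash
python3 - <<'E'
from cl import *
bot.move_ptp([300,-330,300],D);bot.dwell(.5)
cv2.imwrite("pics/side_e.png",imaging.capture("side"));i=cv2.imread("pics/side_e.png");d=cv2.absdiff(cv2.imread("pics/side_z.png"),i)
print("jar",d[205:260,365:415].max(),"handle",d[275:340,245:290].max());g=i[205:255,365:415].min(2)
st("end");bot.sign_off()
E
```

```text
jar 6 handle 3
end t47.23 tcp [ 300.2 -329.9  299.9] f [ 0.1 -0.7  0. ] r591.3 a-2.004 op0.002
the job is handed in; nothing more can be done
```

The jar is parked under the needle and the clamp is tight. I handed the job in at 47.2 s of 72 s; no verdict was reported.

- **Crank:** I wound it clockwise about 12.16 rad by the sleeve only, then let go. The side view shows the jar's dark disc at about (389.7, 237.2) px, some 2.5 px below the needle tip. That is roughly what the 5 mm height gap should give, so I put the offset at about 1 mm. The top and side cameras disagreed by 0.065 rad on the crank angle needed, which is under 1 mm at the cap; I used a value between them.
- **Clamp:** I pushed one end of the T-bar clockwise with the closed fingers, about 4.0 rad, until it stopped hard. In a final slow push the force rose from 12 to 23 N while the finger moved only 0.016 rad.
- **One disagreement:** an earlier re-push tripped its force limit 0.06 to 0.08 rad short of the first stop. The slow push then reached the original position, slightly past it.
- **At hand-in:** side pictures before and after the last push show the jar and T-handle unmoved. The arm was clear at 300 mm height with no contact force. The other things on the bench look undisturbed, but I did not measure them.

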